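# Rebuild the spare cone interface of the plasma analyser

## Task

Build up the spare cone interface on the block with the two guide pins, from the bottom up and each part lying fully down and flat: the small copper skimmer cone, point up, in the middle of the brass seat; the thick aluminium spacer over both pins; the black graphite gasket over both pins; the larger nickel sampler cone, point up, centred on the gasket; and last the blue retaining plate over both pins, so that it bears on the rim of the sampler cone with the point showing through its bore. Let go of everything, and leave the forceps, the loupe and the brown vial where they are.

Things in the scene. Friction and masses are not known exactly. Their poses are not given: they have to be found in the camera images.
- interface_block: fixed aluminium block 64 x 116 x 24 mm (x, y, z). Origin: centre of its underside; z up, y lengthwise. On its top a round brass seat, 22 mm diameter, 4 mm high, is centred over the origin (top 28 mm up), and two upright steel pins, 7 mm diameter, stand at y = +42 and -42 mm, tips 66 mm up, the last 6 mm tapering to a blunt nose. A vacuum port sticks out 20 mm at +x, low down.
- skimmer_cone_mid (a point): SKIMMER cone: the small coppery one, 24 mm diameter, 14 mm high, point up; flange 2.6 mm thick at the bottom. Point given: on its axis, 7 mm above its underside. It starts on one of two stub posts (19 mm diameter, 8 mm high, 46 mm apart) of a fixed pale blue stand; its underside is then 17 mm above the bench, the stand's plate 9 mm. At the start its y axis is the line through the posts.
- sampler_cone_mid (a point): SAMPLER cone: the larger silver-grey one, 38 mm diameter, 14 mm high, point up; flange 3.5 mm thick at the bottom, the cone itself 26 mm diameter where it leaves the flange. Point given: on its axis, 7 mm above its underside. It starts on the other stub post of the pale blue stand, underside 17 mm above the bench, y axis along the line through the posts.
- spacer_mid (a point): SPACER: thick bare aluminium plate, 56 x 104 x 16 mm (x, y, z), flat on the bench; 34 mm bore in the middle, 9.5 mm pin holes at y = +42 and -42 mm. Point given: its centre, in the bore, 8 mm above its underside; z up, y lengthwise; a half turn makes no difference. (Places on the right, y < -0.15 m, lie before a beige instrument 0.28 m high, whose front is at x = 0.565 m.)
- gasket_mid (a point): GASKET: black rigid graphite plate, 40 x 104 x 5 mm (x, y, z), flat on the bench; straight flanks 24 mm long at mid-length, then tapering to two rounded ears; 29 mm bore in the middle, 9.5 mm pin holes at y = +42 and -42 mm. Point given: its centre, in the bore, 2.5 mm above its underside; z up, y lengthwise; a half turn makes no difference.
- retainer_mid (a point): RETAINING PLATE: blue plate, 50 x 104 x 8 mm (x, y, z), flat on the bench; 33 mm bore in the middle, 9.5 mm pin holes at y = +42 and -42 mm. Point given: its centre, in the bore, 4 mm above its underside; z up, y lengthwise; a half turn makes no difference.
- forceps: bystander: steel forceps, 122 mm long, 8 mm high, lying to the left of the block; origin at the centre of the underside
- loupe: bystander: black eye loupe, 37 mm diameter, 36 mm high, behind the block; origin at the centre of its underside
- vial_3: bystander: small brown vial with a white cap, 27 mm diameter, 58 mm high, behind the block; origin at the centre of its underside
Mind the look-alikes: they are no part of the job. What is shaped like the part that bears sampler_cone_mid but pink or purple is not meant.

How it is judged (in metres and radians):
At the end, for the whole second after the job is handed in: Centres above the block's underside / off its axis: skimmer 35+-2 / <6 mm; spacer 32+-2 / <4; gasket 42.5+-2 / <4; sampler 52+-2 / <6; retaining plate 53.5+-2.5 / <4. Cones upright within 0.1 rad; plates level within 0.06 (retaining 0.07), lengthwise with the block within 0.1. All at rest (horizontal distance between each of skimmer_cone_mid, sampler_cone_mid and interface_block below 0.006 m and z of skimmer_cone_mid in the frame of interface_block between 0.033 and 0.037 m and angle between each of skimmer_cone_mid, sampler_cone_mid's own z axis and vertical below 0.1 rad and horizontal distance between each of spacer_mid, gasket_mid, retainer_mid and interface_block below 0.004 m and z of spacer_mid in the frame of interface_block between 0.03 and 0.034 m and angle between each of spacer_mid, gasket_mid's own z axis and vertical below 0.06 rad and angle between the y axis of each of spacer_mid, gasket_mid, retainer_mid and the y axis of interface_block, either way round below 0.1 rad and z of gasket_mid in the frame of interface_block between 0.0405 and 0.0445 m and z of sampler_cone_mid in the frame of interface_block between 0.05 and 0.054 m and z of retainer_mid in the frame of interface_block between 0.051 and 0.056 m and angle between retainer_mid's own z axis and vertical below 0.07 rad and linear speed of each of skimmer_cone, spacer, gasket, sampler_cone, retainer below 0.02 m/s); the robot touches nothing.
It fails at once if the forceps are pushed more than 20 mm from their place (distance of forceps from where it was at the start of the episode above 0.02 m).
It fails at once if the loupe is pushed more than 20 mm from its place or knocked over (distance of loupe from where it was at the start of the episode above 0.02 m or angle between loupe's own z axis and vertical above 0.5 rad).
It fails at once if the brown vial is pushed more than 20 mm from its place or knocked over (distance of vial_3 from where it was at the start of the episode above 0.02 m or angle between vial_3's own z axis and vertical above 0.5 rad).
It also fails if it takes over 122 s, if anything falls off the work surface, if the arm or the gripper's body presses on something with over 40 N, if the wrist force passes 120 N, or if a joint passes its speed limit or range.

## Robot

A 6-joint arm with a two-finger parallel gripper is mounted at the origin on a cart in front of the work surface, level with it; the furniture and walls round the work are solid. World frame = base frame: x ahead of the robot, y to its left, z up, the work surface at z = 0. Lengths are in m, angles in degrees, forces in N, time in s.
With the tool pointing down it reaches from about 0.4 to 0.825 m from the base axis. Payload 7 kg.
Tool frame: the origin (TCP) lies where the fingers leave the gripper's body, on its centre line; the fingertips stand 66 mm ahead of it and the grasp point (between the pads) lies 47 mm ahead of it; z points along the fingers, y is the line along which they close (so a half turn about z gives the same grasp; the last joint's range is limited). The gripper opens to 88 mm and grips with 3 to 60 N. Pads are 19 mm wide; open, the fingers measure 130 mm over their backs; the gripper's body (78 mm by 193 mm) begins 47 mm behind the grasp point.
Start: joints at [-57.347, 20.546, 0.682, 0, -70.136, -16.507], TCP at [0.188, -0.648, 0.292] pointing down, gripper open.
Joint ranges: [-176.03, 176.03], [-82.01, 121.73], [-58.28, 71.71], [-173.87, 95.51], [-174.79, -0.11], [-173.66, 173.66]. Speed limits (degrees/s): [136.94, 136.94, 172.46, 180, 180, 180].

## Interface

Orientations are given as [roll, pitch, yaw] about the fixed x, y, z axes, in that order (R = Rz(yaw) Ry(pitch) Rx(roll)).
In Python, from workcell import arm gives the robot as it stands. The module is installed in compiled form; this text tells all that it offers.
- The arm moves only by the shell command python3 -m pendant 'ROWS' [OPENING] [FORCE]. ROWS is JSON, a list of rows, each a list of 4 numbers: the shift along the tool's x, y, z in m, then the turn about the tool's z in rad. In form: [[tx, ty, tz, turn], ...]. A call has 1 to 20 rows; each row shifts and turns the commanded pose from where the row before left it, along the tool's axes as they then stand; what a row does not reach is not made up. A row lasts 1/8 s, in which the tool goes at most 62.5 mm and 10.7 degrees, less where a joint would pass 70% of its speed; a pose out of reach is approached as far as the arm can. A call is refused whole if a number of a shift passes 0.0625 or a number of a turn 0.188, either way. A call with a gripper value outside its range is refused whole. OPENING is the closure, from 0 (fully open) to 1 (shut), set as the call begins (- or left out, the last holds). The fingers move at their own pace and stop on an object; FORCE is the grip in N (left out, the last holds). Time passes only in rows, so rows that do not move let the fingers close. It gives the time, the measured TCP pose, the force, the opening and the grip force at its end, in the units of the state.
- arm.read_state(): the state, without advancing time (a new reading comes with each control period).
- arm.read_camera(name): name is "scene" or "side" or "wrist"; returns a dict with "frame" (400x640x3 uint8, blue, green, red), "depth" (400x640 float32, m along the optical axis (not along the pixel's ray), 0 where there is no reading), "fx", "fy", "cx", "cy" (pixels), "rvec" (rotation vector, rad) and "tvec" (3), from world to camera coordinates, as OpenCV has them; the wrist camera has in their place "T_tool_cam" (4x4, takes a point from camera to tool coordinates, whose origin is the TCP and whose axes are the flange's). Camera axes: x right, y down, z forward; pixel columns grow to the right and rows downward; lengths in m; the calibration is good to about 2 mm. A picture is of the moment at which its call begins: read the wrist's pose just before it.
- arm.hand_in(): hands the job in; it is judged then, once.
The state is a dict: "clock": time; "joint_pos": joint angles; "qvel": joint speeds; "tau": joint torques, N m; "ee_pos": TCP position; "eef_rot": TCP orientation; "wrist_force": force on the tool from outside, world axes, zero at the start; "moment": the same for the moment, N m; "opening": finger opening in m; "finger_force": force on a finger pad.
Only numpy, scipy, OpenCV 4.12 (cv2) and the standard library are available. Lean on these libraries where they do the work, as an engineer would, in place of code of your own. Each camera call takes 0.05 s, during which the arm holds its last target. There are 200 camera calls.

## Working session

There is one attempt and no reset: what is moved stays moved. The work goes in short steps, Python scripts to look and compute and a shell command to move; the robot and the scene stay as the last step left them, time stands still between calls to the robot, and variables do not carry over. Pictures are saved under pics/ and viewed, at most 14 in all, crops included, and the job is handed in when it is done.

```bash
mkdir -p pics; cat > h.py <<'E'
import numpy as np, cv2
from workcell import arm
from scipy.spatial.transform import Rotation as R
def cam(name):
    s=arm.read_state(); c=arm.read_camera(name)
    K=np.array([[c['fx'],0,c['cx']],[0,c['fy'],c['cy']],[0,0,1]])
    if name=='wrist':
        Tt=np.eye(4); Tt[:3,:3]=R.from_euler('xyz',s['eef_rot'],degrees=True).as_matrix(); Tt[:3,3]=s['ee_pos']
        T=Tt@np.array(c['T_tool_cam'])
    else:
        W=np.eye(4); W[:3,:3]=cv2.Rodrigues(np.array(c['rvec'],float))[0]; W[:3,3]=np.ravel(c['tvec']); T=np.linalg.inv(W)
    return c,K,T,s
def plane(K,T,uv,z):
    uv=np.atleast_2d(uv).astype(float); d=np.c_[uv,np.ones(len(uv))]@np.linalg.inv(K).T@T[:3,:3].T
    t=(z-T[2,3])/d[:,2]; return T[:3,3]+d*t[:,None]
def cloud(c,K,T):
    v,u=np.mgrid[:400,:640]; D=c['depth']
    P=np.dstack([(u-K[0,2])/K[0,0]*D,(v-K[1,2])/K[1,1]*D,D])@T[:3,:3].T+T[:3,3]
    P[D==0]=np.nan; return P
E
python3 - <<'E'
from h import *
ims=[]
for n in ['scene','side','wrist']:
    c,K,T,s=cam(n); cv2.imwrite(f'pics/{n}0.png',c['frame']); np.savez(f'{n}0.npz',f=c['frame'],d=c['depth'],K=K,T=T)
    print(n,T[:3,3].round(3),T[:3,2].round(2),K[0,0])
print(s)
E
```

```text
scene [0.191 0.492 0.789] [ 0.4  -0.54 -0.74] 398.9390827304723
side [-0.382  0.181  0.501] [ 0.88 -0.22 -0.42] 393.59776627701234
wrist [ 0.11  -0.67   0.385] [ 0.29  0.08 -0.95] 341.7063529300317
{'clock': 0.1, 'joint_pos': array([-5.73467022e+01,  2.05872631e+01,  6.40124851e-01, -1.65535106e-02,
       -7.01379804e+01, -1.65063675e+01]), 'qvel': array([-0.02735421, -0.18884545,  0.25375926,  0.08961416,  0.12204904,
       -0.05186811]), 'tau': array([-2.32974475e-03, -5.84161341e+01,  2.93750310e+01,  7.01576516e+00,
        1.01358601e-02, -3.58158593e-05]), 'ee_pos': array([ 0.1875945 , -0.64805431,  0.29132918]), 'eef_rot': array([ 1.79913968e+02, -9.26510602e-03, -1.63858698e+02]), 'wrist_force': array([-0.32025287,  0.12916246,  0.00167309]), 'moment': array([ 0.03310654, -0.04394403,  0.03398002]), 'finger_force': 0.0, 'opening': 0.08736612426483414}
```

View pics/scene0.png

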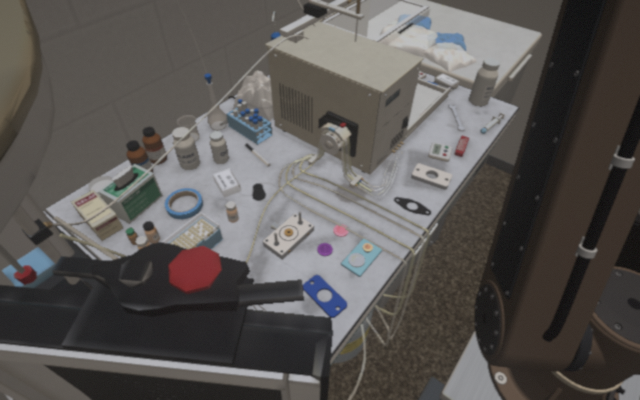

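View pics/side0.png

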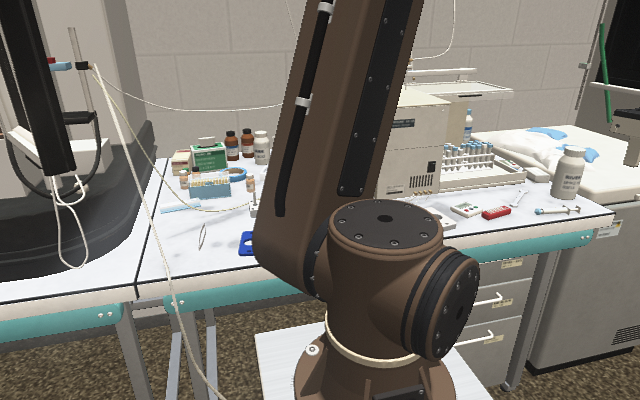

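The scene shows block (289,235), blue retainer (324,296), pale blue stand (362,257) with copper cone (369,247) and silver cone (357,261), black gasket (412,206), aluminium spacer (432,176). It also shows the pink and purple discs (341,231), (325,250) and the loupe (258,191) and vial (232,211). Forceps appear in the side view at (203,235). I'll check a crop.

```bash
python3 - <<'E'
from h import *
z=np.load('scene0.npz'); f=z['f']; K=z['K'];T=z['T']
cv2.imwrite('pics/crop0.png',cv2.resize(f[150:330,210:470],None,fx=3,fy=3,interpolation=cv2.INTER_CUBIC))
P=cloud({'depth':z['d']},K,T)
for n,uv,h in [('block',(289,232),.028),('ret',(324,296),.008),('skim',(369,247),.02),('samp',(357,261),.02),('gask',(412,206),.005),('spacer',(432,176),.016),('loupe',(258,191),.02),('vial',(232,211),.03)]:
    print(n,plane(K,T,uv,h).round(3),P[uv[1],uv[0]].round(3))
E
```

```text
block [[0.607 0.062 0.028]] [0.608 0.06  0.026]
ret [[0.442 0.137 0.008]] [0.445 0.134 0.002]
skim [[ 0.433 -0.026  0.02 ]] [ 0.432 -0.024  0.023]
samp [[0.433 0.025 0.02 ]] [0.432 0.028 0.025]
gask [[ 0.421 -0.218  0.005]] [ 0.422 -0.223  0.   ]
spacer [[ 0.428 -0.343  0.016]] [ 0.433 -0.359  0.001]
loupe [[0.766 0.003 0.02 ]] [0.76  0.009 0.029]
vial [[0.762 0.1   0.03 ]] [0.753 0.106 0.041]
```

View pics/crop0.png

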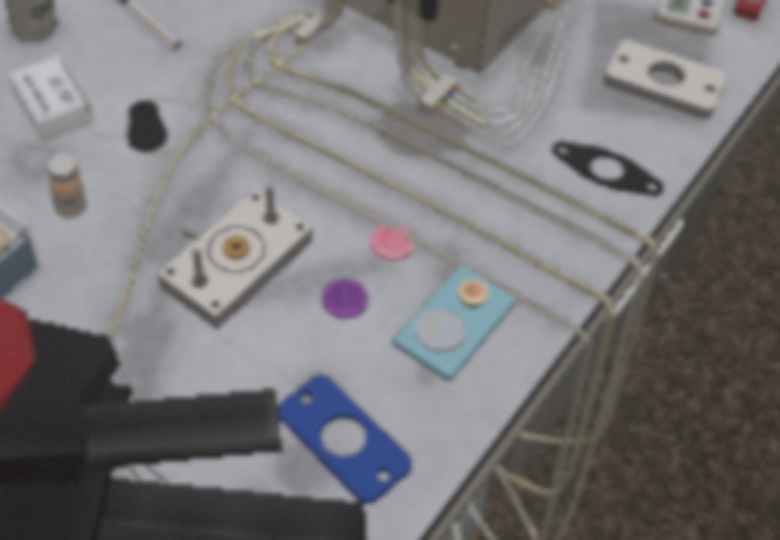

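Candidates: the sampler is silver at scene (357,260); look-alikes are the pink disc (341,231) and purple disc (325,250). The skimmer is copper at (368,247), while the brass seat (289,232) belongs to the block. The crop confirms silver and copper on the pale blue stand. Next I need orientations and obstacle heights.

```bash
python3 - <<'E'
from h import *
z=np.load('scene0.npz'); K=z['K'];T=z['T']
c=lambda *p:[(x/3+210-.33,y/3+150-.33) for x,y in p]
for n,p,h in [('pins tip',c((270,190),(197,254)),.064),('seat',c((236,246),),.028),('ret',c((306,399),(383,476)),.008),('stand',c((474,292),(441,330)),.02),('gask',c((563,150),(651,187)),.005),('spac',c((624,59),(710,88)),.016),('block',c((236,246),),.028)]:
    q=plane(K,T,p,h); print(n,q.round(3).tolist(), np.linalg.norm(q[0]-q[-1]).round(3), np.degrees(np.arctan2(*(q[0]-q[-1])[[1,0]])).round(1))
P=cloud({'depth':z['d']},K,T)
for y in range(160,400,20): print(y,' '.join('%4.0f'%(1000*P[y,x,2]) for x in range(0,480,20)))
for uv in [(290,292),(150,285),(260,240),(250,270),(380,235),(330,200)]: print(uv,P[uv[1],uv[0]].round(3))
E
```

```text
pins tip [[0.605, 0.023, 0.064], [0.607, 0.106, 0.064]] 0.084 -91.7
seat [[0.609, 0.062, 0.028]] 0.0 0.0
ret [[0.484, 0.128, 0.008], [0.402, 0.143, 0.008]] 0.083 -10.5
stand [[0.435, -0.024, 0.02], [0.436, 0.022, 0.02]] 0.046 -90.5
gask [[0.463, -0.214, 0.005], [0.38, -0.224, 0.005]] 0.083 6.5
spac [[0.473, -0.343, 0.016], [0.391, -0.357, 0.016]] 0.083 10.2
block [[0.609, 0.062, 0.028]] 0.0 0.0
160  620  603  586  nan   69   36    3   69   14   39    2   20   -2    1    3    9   -0    2   51   33    1    4    3    4
180  607  595   75   42   16   30  103   87    1    4   -0   28    1    2    0    5    2    0   13    3    0    3   15    1
200  598  585   23    1   57   55   84   39    3    1   21    1    0    0   -1   -1    5    2    2    5    4    0   -1 -814
220  590  436  276  399   -0   54    2    2   -1    2   58    1   -0    3   -1   38    1    2   -3    1   -2    2 -600 -821
240  282  262  398  215  360    0    1   60    1   61   58    2    3    3   24   14    1    1    1    1   -2  -14 -818 -821
260  250  412  413  580  579  578  581  587  581  589  589  581    1    2    0   -
[... 280 characters left out ...]
-821 -821
320  557  558  557  558  564  562  564  563  563  564  564  563  562  556  557  558  558    1  -19 -817 -404 -821 -821 -817
340  558  558  558  557  562  563  564  563  563  563  564  563  559  558  557  558  559   -2 -669 -472 -810 -819 -821 -815
360  507  538  543  546  550  552  553  552  552  557  561  563  557  559  558  558  559 -775 -823 -821 -818 -818 -818   -0
380  488  472  456  440  442  448  454  457  464  470  537  542  544  548  551  552  554 -816 -825 -813 -818 -814 -818   -0
(290, 292) [0.275 0.407 0.58 ]
(150, 285) [0.342 0.455 0.582]
(260, 240) [0.66  0.11  0.003]
(250, 270) [ 0.62   0.186 -0.   ]
(380, 235) [ 0.438 -0.088 -0.001]
(330, 200) [ 0.605 -0.103  0.003]
```

```bash
python3 -m pendant '[[0,0,0,0]]' 0.0 20
```

```text
clock: 0.28
ee_pos: [0.1876, -0.6482, 0.2918]
eef_rot: [180.0, -0.0, -163.9]
wrist_force: [-0.4, -0.3, 0.5]
opening: 0.0876
finger_force: 0.0
```

```bash
python3 -m pendant '[[0,0,0,-0.161],[0,0,0,-0.161],[0,0,0,-0.161],[0,0,0,-0.161],[0,0,0,-0.161],[0,0,0,-0.161],[0,0,0,-0.161],[0,0,0,-0.163],[-0.052,-0.0206,0.0033,0],[-0.052,-0.0206,0.0033,0],[-0.052,-0.0206,0.0033,0],[-0.052,-0.0206,0.0033,0],[-0.052,-0.0206,0.0033,0],[-0.052,-0.0206,0.0033,0],[-0.052,-0.0206,0.0033,0],[-0.052,-0.0206,0.0033,0],[-0.052,-0.0206,0.0033,0],[-0.052,-0.0206,0.0033,0],[-0.052,-0.0206,0.0033,0],[-0.052,-0.0206,0.0033,0]]'; python3 -m pendant '[[0,0,0.03,0],[0,0,0,0]]' 0.2; python3 - <<'E'
from h import *
c,K,T,s=cam('wrist'); cv2.imwrite('pics/w1.png',c['frame']); np.savez('w1.npz',f=c['frame'],d=c['depth'],K=K,T=T)
print(s['ee_pos'],s['eef_rot'],s['joint_pos'].round(1))
E
```

```text
clock: 2.78
ee_pos: [0.4346, -0.0222, 0.2529]
eef_rot: [-179.9, 0.0, -89.9]
wrist_force: [1.0, -0.9, -0.7]
opening: 0.0876
finger_force: 0.0
clock: 3.02
ee_pos: [0.433, -0.0239, 0.221]
eef_rot: [179.8, -0.1, -89.9]
wrist_force: [-0.3, -0.9, -0.1]
opening: 0.0734
finger_force: 0.0
[ 0.43302129 -0.02389168  0.22104695] [ 1.79767510e+02 -6.71966608e-02 -8.98762670e+01] [ 23.1   1.1 -34.1  -0.  -55.1 -22.9]
```

View pics/w1.png

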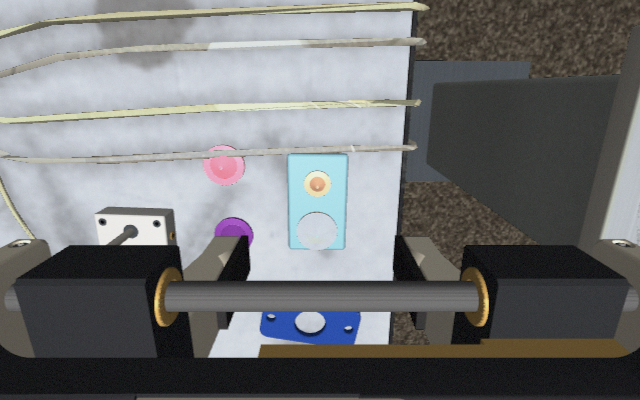

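The wrist view shows skimmer (317,184), sampler (317,230), purple and pink decoys at left, retainer (310,322) and block at left.

```bash
cat >> h.py <<'E'
def blobs(f,lo,hi,amin=60,roi=None,near=None):
    m=cv2.inRange(cv2.cvtColor(f,cv2.COLOR_BGR2HSV),np.array(lo),np.array(hi))
    if roi: k=np.zeros_like(m); k[roi[1]:roi[3],roi[0]:roi[2]]=255; m&=k
    cs=[x for x in cv2.findContours(m,cv2.RETR_CCOMP,cv2.CHAIN_APPROX_NONE)[0] if cv2.contourArea(x)>amin]
    return m,sorted(cs,key=cv2.contourArea,reverse=True)
def circ(K,T,cnt,z):   # contour -> circle on plane z
    p=plane(K,T,cnt[:,0,:],z)[:,:2]
    (x,y),r=cv2.minEnclosingCircle(p.astype(np.float32)*1000)
    A=np.c_[2*p,np.ones(len(p))]; s=np.linalg.lstsq(A,(p**2).sum(1),rcond=None)[0]
    return np.array([s[0],s[1]]),2*np.sqrt(s[2]+s[0]**2+s[1]**2)
E
python3 - <<'E'
from h import *
z=np.load('w1.npz');f=z['f'];K=z['K'];T=z['T']
m,cs=blobs(f,(5,50,120),(28,255,255),60,(285,150,350,205))
for c in cs: print('skim',circ(K,T,c,.0196),cv2.contourArea(c),cv2.boundingRect(c))
m,cs=blobs(f,(0,0,120),(179,50,255),60,(285,205,350,250))
for c in cs: print('samp',circ(K,T,c,.0205),cv2.contourArea(c),cv2.boundingRect(c))
E
```

```text
skim (array([ 0.43574121, -0.01937678]), np.float64(0.018494755176619835)) 308.5 (305, 177, 25, 19)
samp (array([0.44425956, 0.02208223]), np.float64(0.044929549251791746)) 1301.5 (285, 205, 52, 45)
samp (array([0.41492227, 0.02094787]), np.float64(0.0314863408455446)) 155.5 (342, 205, 8, 45)
```

```bash
cat >> h.py <<'E'
def holes(m,amin=60):
    cs,h=cv2.findContours(m,cv2.RETR_CCOMP,cv2.CHAIN_APPROX_NONE)
    return [c for c,k in zip(cs,h[0]) if k[3]>=0 and cv2.contourArea(c)>amin]
E
python3 - <<'E'
from h import *
z=np.load('w1.npz');f=z['f'];K=z['K'];T=z['T']
hsv=cv2.cvtColor(f,cv2.COLOR_BGR2HSV); print(hsv[160,300],hsv[176,310],hsv[184,317],hsv[230,317],hsv[230,345])
m,cs=blobs(f,(80,60,60),(105,255,255),60,(280,145,360,255))
for c in holes(m): 
  for h in (.0196,.0205): print(h,circ(K,T,c,h),cv2.contourArea(c),cv2.boundingRect(c))
for (u,v),h in [((317,184),.027),((317.5,183.5),.0196),((317,231),.0205)]: print(plane(K,T,(u,v),h))
E
```

```text
[ 94  63 236] [ 33  30 240] [ 12  95 233] [108  17 225] [101  44 191]
0.0196 (array([ 0.43622152, -0.02206897]), np.float64(0.02622081991909979)) 647.5 (302, 169, 31, 29)
0.0205 (array([ 0.43621407, -0.02231954]), np.float64(0.02614081315289071)) 647.5 (302, 169, 31, 29)
[[ 0.43597622 -0.02356117  0.027     ]]
[[ 0.43558412 -0.02195152  0.0196    ]]
[[0.43610438 0.02377889 0.0205    ]]
```

```bash
python3 -m pendant '[[-0.0015,-0.003,0.05,0],[0,0,0.05,0],[0,0,0.02,0],[0,0,0.01,0],[0,0,0,0],[0,0,0,0]]' 0.5
```

```text
clock: 3.82
ee_pos: [0.4381, -0.0225, 0.0937]
eef_rot: [-179.9, 0.0, -90.0]
wrist_force: [-0.9, 0.6, -0.3]
opening: 0.0433
finger_force: 0.0
```

```bash
python3 -m pendant '[[0,0.001,0.008,0],[0,0,0.004,0],[0,0,0,0],[0,0,0,0]]'; python3 - <<'E'
from h import *
for i in range(3):
    c,K,T,s=cam('wrist'); print(s['clock'],s['ee_pos'].round(4),s['eef_rot'].round(2))
E
```

```text
clock: 4.32
ee_pos: [0.4363, -0.0226, 0.0806]
eef_rot: [180.0, -0.0, -89.9]
wrist_force: [0.6, -0.1, -0.4]
opening: 0.0438
finger_force: 0.0
4.325 [ 0.4363 -0.0226  0.0806] [ 1.7999e+02 -1.0000e-02 -8.9930e+01]
4.375 [ 0.4363 -0.0226  0.0806] [-180.     -0.    -89.93]
4.425 [ 0.4363 -0.0226  0.0806] [-180.     -0.    -89.94]
```

```bash
python3 -m pendant '[[0,0,0,0],[0,0,0,0],[0,0,0,0],[0,0,0,0]]' 1 20;  python3 -m pendant '[[0,0,-0.02,0],[0,0,-0.05,0],[0,0,-0.06,0],[0,0,-0.05,0],[-0.04,-0.0478,0,0],[-0.04,-0.0478,0,0],[-0.007,-0.0784,0,0],[0,0,0,0],[0,0,0,0],[0,0,0,0]]'
```

```text
clock: 4.97
ee_pos: [0.4363, -0.0226, 0.0806]
eef_rot: [-180.0, 0.0, -89.9]
wrist_force: [-0.7, -0.6, 1.2]
opening: 0.0213
finger_force: 20.0refused, shift out of range in row 7
```

```bash
python3 -m pendant '[[0,0,-0.02,0],[0,0,-0.05,0],[0,0,-0.05,0],[0,0,-0.02,0],[0,0,0,0],[0,0,0,0]]'; python3 - <<'E'
from h import *
c,K,T,s=cam('wrist'); cv2.imwrite('pics/w2.png',c['frame'])
c,K,T,s=cam('side'); cv2.imwrite('pics/s2.png',c['frame'])
E
```

```text
clock: 5.72
ee_pos: [0.4357, -0.0227, 0.2198]
eef_rot: [179.9, -0.0, -90.0]
wrist_force: [-0.9, -0.1, -0.6]
opening: 0.021
finger_force: 20.0
```

View pics/w2.png

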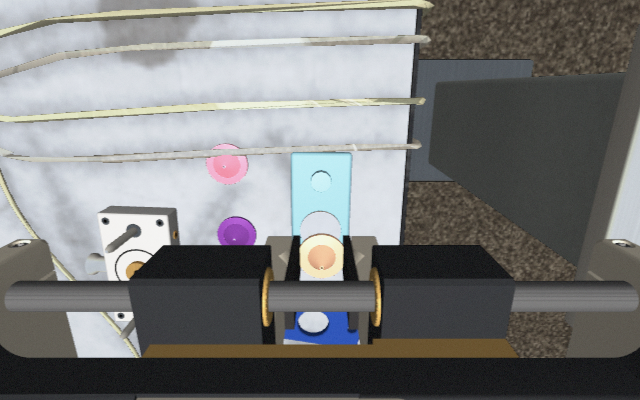

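Skimmer is gripped level at (320,257); its empty post is at (321,181). Moving over the block.

```bash
python3 -m pendant '[[-0.0214,-0.0428,0,0],[-0.0214,-0.0428,0,0],[-0.0214,-0.0428,0,0],[-0.0214,-0.0428,0,0],[0,0,0,0],[0,0,0,0],[0,0,0,0]]'; python3 - <<'E'
from h import *
c,K,T,s=cam('wrist'); cv2.imwrite('pics/w3.png',c['frame'][100:300,220:430].repeat(3,0).repeat(3,1)); np.savez('w3.npz',f=c['frame'],d=c['depth'],K=K,T=T)
print(s['ee_pos'],s['eef_rot'])
E
```

```text
clock: 6.7
ee_pos: [0.6065, 0.0627, 0.2202]
eef_rot: [179.9, -0.0, -90.0]
wrist_force: [0.5, 0.3, 0.6]
opening: 0.021
finger_force: 20.0
[0.6065046  0.06267166 0.22020147] [ 1.79943590e+02 -2.02335631e-02 -8.99557849e+01]
```

View pics/w3.png

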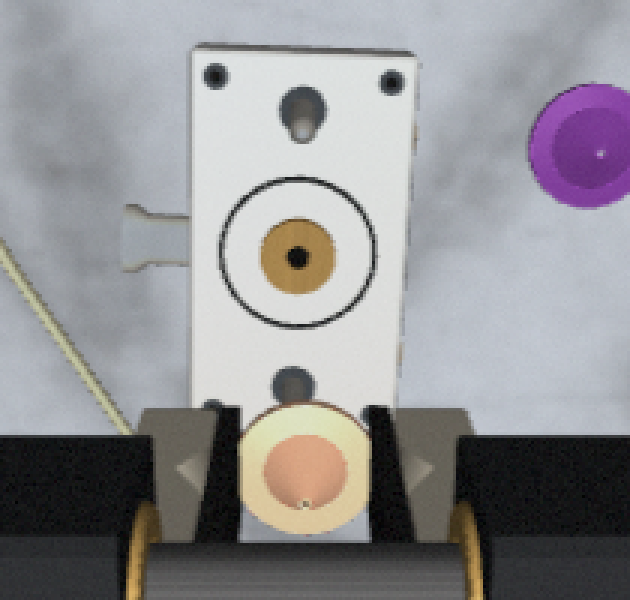

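The crop shows brass seat at full-frame (319,185), pin bases around (321,137) and (318,227), top screws (292,125), (350,127), and the skimmer held at (321,257).

```bash
python3 - <<'E'
from h import *
z=np.load('w3.npz');f=z['f'];K=z['K'];T=z['T']
g=lambda x,y,h: plane(K,T,(x/3+220-.33,y/3+100-.33),h)[0].round(4)
print('seat',g(298,256,.028))
m,cs=blobs(f,(8,90,60),(28,255,230),60,(290,160,350,215)); print('seat circ',[circ(K,T,c,.028) for c in cs])
m,cs=blobs(f,(0,0,0),(179,255,90),30,(285,110,365,240))
for c in cs: 
    (u,v),r=cv2.minEnclosingCircle(c); print('dark',cv2.boundingRect(c),circ(K,T,c,.024))
print('screws',g(215,76,.024),g(391,82,.024)); print('far tip',g(302,135,.066))
print('cone flange',g(305,472,.1593),'apex',g(305,503,.1705))
E
```

```text
seat [0.6083 0.0635 0.028 ]
seat circ [(array([0.60855741, 0.06362069]), np.float64(0.021069754988525452))]
dark (314, 129, 14, 14) (array([0.60710467, 0.02141471]), np.float64(0.010743458954230319))
dark (311, 223, 13, 12) (array([0.61022607, 0.1057597 ]), np.float64(0.010881413015016017))
dark (287, 234, 13, 6) (array([0.63189944, 0.11408402]), np.float64(0.007753294459444065))
dark (316, 182, 7, 8) (array([0.6083561, 0.0650698]), np.float64(0.005916431765061899))
dark (347, 124, 7, 7) (array([0.58229034, 0.0143874 ]), np.float64(0.005298436885786516))
dark (288, 122, 7, 7) (array([0.63147952, 0.01257689]), np.float64(0.005281417892292655))
screws [0.6314 0.0126 0.024 ] [0.5823 0.0142 0.024 ]
far tip [0.6071 0.0223 0.066 ]
cone flange [0.6065 0.0638 0.1593] apex [0.6065 0.0633 0.1705]
```

```bash
python3 -m pendant '[[0,-0.002,0,0.036],[0,0,0.04,0],[0,0,0.04,0],[0,0,0.03,0],[0,0,0.008,0],[0,0,0,0],[0,0,0,0],[0,0,0,0]]'
```

```text
clock: 7.75
ee_pos: [0.61, 0.0634, 0.1039]
eef_rot: [-179.9, 0.0, -92.0]
wrist_force: [-0.5, -0.8, -0.0]
opening: 0.0218
finger_force: 20.0
```

```bash
python3 -m pendant '[[0,0.0005,0.006,0],[0,0,0.004,0],[0,0,0,0],[0,0,0,0],[0,0,0,0]]'
```

```text
clock: 8.38
ee_pos: [0.6085, 0.0631, 0.0922]
eef_rot: [180.0, -0.0, -92.0]
wrist_force: [-1.0, -0.3, -2.0]
opening: 0.021
finger_force: 20.0
```

```bash
python3 -m pendant '[[0,0,0.001,0],[0,0,0,0],[0,0,0,0]]'; python3 -m pendant '[[0,0,0,0],[0,0,0,0],[0,0,0,0],[0,0,-0.01,0],[0,0,-0.03,0],[0,0,-0.05,0],[0,0,-0.04,0],[0,0,0,0],[0,0,0,0],[0,0,0,0]]' 0.5;  python3 - <<'E'
from h import *
c,K,T,s=cam('wrist'); cv2.imwrite('pics/w4.png',c['frame'][100:300,220:430].repeat(3,0).repeat(3,1)); np.savez('w4.npz',f=c['frame'],d=c['depth'],K=K,T=T)
print(s['ee_pos'],s['eef_rot'])
E
```

```text
clock: 8.75
ee_pos: [0.6086, 0.0631, 0.0917]
eef_rot: [180.0, -0.0, -92.0]
wrist_force: [-3.5, -0.7, 2.2]
opening: 0.0213
finger_force: 20.0
clock: 10.0
ee_pos: [0.6083, 0.063, 0.2206]
eef_rot: [179.9, -0.0, -92.0]
wrist_force: [0.2, 0.3, 0.2]
opening: 0.0437
finger_force: 0.0
[0.60834521 0.06298713 0.22062382] [ 1.79904839e+02 -3.58289758e-02 -9.20127258e+01]
```

View pics/w4.png

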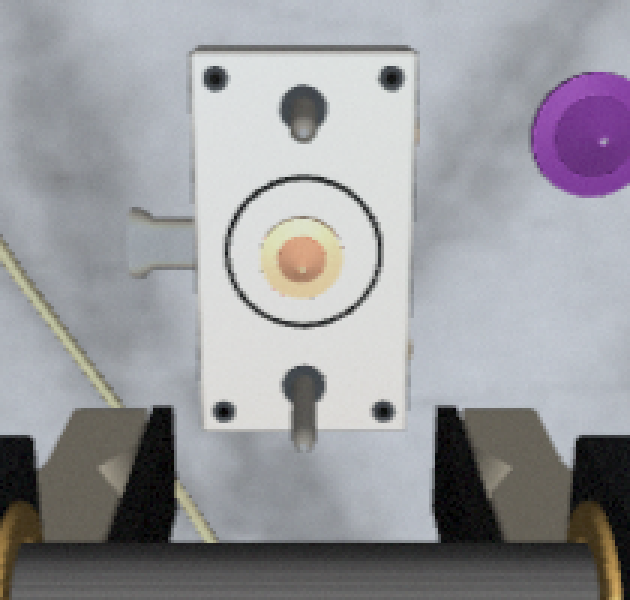

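The skimmer sits centred on the seat at crop (302,257), aligned with both pins, whose tips are at crop (302,135) and (304,447).

```bash
python3 - <<'E'
from h import *
z=np.load('w4.npz');f=z['f'];K=z['K'];T=z['T']
m,cs=blobs(f,(0,0,0),(179,255,90),30,(285,110,365,243))
q=[]
for c in cs: print('dark',cv2.boundingRect(c),circ(K,T,c,.024))
g=lambda x,y,h: plane(K,T,(x/3+220-.33,y/3+100-.33),h)[0].round(4)
print('tips',g(302,136,.066),g(304,446,.066)); print('flange',g(302,258,.0306))
E
```

```text
dark (315, 222, 13, 21) (array([0.61011735, 0.10974572]), np.float64(0.015195491506255272))
dark (314, 129, 14, 13) (array([0.60714889, 0.02137165]), np.float64(0.010403053685421665))
dark (347, 122, 7, 8) (array([0.58221769, 0.01420011]), np.float64(0.005384831987321628))
dark (288, 122, 7, 8) (array([0.63146754, 0.01259904]), np.float64(0.005273847352646237))
tips [0.6074 0.0229 0.066 ] [0.6098 0.1058 0.066 ]
flange [0.6089 0.0638 0.0306]
```

```bash
python3 -m pendant '[[0,0.044,0,0],[0,0.044,0,0],[0,0.044,0,0],[0,0.044,0,0],[0,0,0,0.17],[0,0,0,0.17],[0,0,0,0.17],[0,0,0,0.17],[0,0,0,0.17],[0,0,0,0.17],[0,0,0,0.17],[0,0,0,0.168],[0.0091,-0.0508,0,0],[0.0091,-0.0508,0,0],[0.0091,-0.0508,0,0],[0.0091,-0.0508,0,0],[0.0091,-0.0508,0,0],[0.0091,-0.0508,0,0],[0.0091,-0.0508,0,0],[0.0091,-0.0508,0,0]]' 0; python3 -m pendant '[[0,0,0,0],[0,0,0,0],[0,0,0,0]]';  python3 - <<'E'
from h import *
c,K,T,s=cam('wrist'); cv2.imwrite('pics/w5.png',c['frame']); np.savez('w5.npz',f=c['frame'],d=c['depth'],K=K,T=T)
print(s['ee_pos'],s['eef_rot'])
E
```

```text
clock: 12.55
ee_pos: [0.4328, -0.3453, 0.2208]
eef_rot: [180.0, -0.1, -169.8]
wrist_force: [0.4, 0.5, 1.0]
opening: 0.0878
finger_force: 0.0
clock: 12.92
ee_pos: [0.4332, -0.3427, 0.2214]
eef_rot: [180.0, -0.0, -169.8]
wrist_force: [0.1, 0.7, 1.0]
opening: 0.0875
finger_force: 0.0
[ 0.43319718 -0.34266798  0.22138194] [ 1.79980630e+02 -2.22242340e-02 -1.69753764e+02]
```

View pics/w5.png

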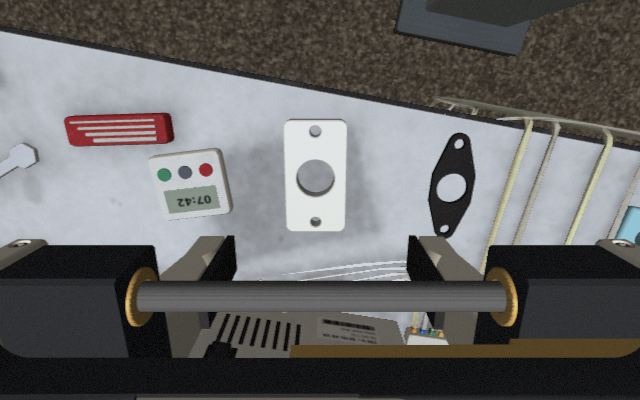

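Spacer bore is at (316,178) with holes at (316,131) and (316,221); gasket bore is at (452,188) with holes at (459,143) and (443,229).

```bash
cat >> h.py <<'E'
def tool_shift(s,dxy,dz=0):
    M=R.from_euler('xyz',s['eef_rot'],degrees=True).as_matrix(); return M.T@np.array([dxy[0],dxy[1],dz])
E
python3 - <<'E'
from h import *
z=np.load('w5.npz');f=z['f'];K=z['K'];T=z['T']
hsv=cv2.cvtColor(f,cv2.COLOR_BGR2HSV); print(hsv[150,300],hsv[150,270],hsv[131,316],hsv[178,316],hsv[200,430])
for v in (225,235,242):
    m,cs=blobs(f,(0,0,v),(179,40,255),800,(270,105,365,245))
    for c in cs[:1]:
        p=plane(K,T,c[:,0],.016)[:,:2]; r=cv2.minAreaRect((p*1000).astype(np.float32)); print(v,r)
    for c in holes(m,20): print('  hole',circ(K,T,c,.016))
m,cs=blobs(f,(0,0,0),(179,255,75),300,(415,120,490,245))
for c in cs[:1]:
    p=plane(K,T,c[:,0],.005)[:,:2]; print('gasket',cv2.minAreaRect((p*1000).astype(np.float32)))
for c in holes(m,15): print('  hole',circ(K,T,c,.005))
E
```

```text
[ 96   6 230] [109  13 152] [111  15 173] [107  12 145] [90  8 34]
225 ((432.53173828125, -347.9576416015625), (100.62207794189453, 53.004150390625), 10.226336479187012)
  hole (array([ 0.47368438, -0.34055704]), np.float64(0.013579914378976769))
  hole (array([ 0.43235045, -0.34806685]), np.float64(0.037926180175737206))
  hole (array([ 0.39089612, -0.35549371]), np.float64(0.013308631963044805))Traceback (most recent call last):
  File "<stdin>", line 8, in <module>
  File "h.py", line 32, in holes
    return [c for c,k in zip(cs,h[0]) if k[3]>=0 and cv2.contourArea(c)>amin]
                                ~^^^
TypeError: 'NoneType' object is not subscriptable
```

```bash
python3 - <<'E'
from h import *
z=np.load('w5.npz');f=z['f'];K=z['K'];T=z['T']
m,cs=blobs(f,(0,0,0),(179,255,85),300,(415,120,490,240))
for c in cs[:1]:
    p=plane(K,T,c[:,0],.005)[:,:2]; print('gasket',cv2.minAreaRect((p*1000).astype(np.float32)))
for c in holes(m,15): print('  hole',circ(K,T,c,.005))
print(tool_shift(arm.read_state(),np.array([.4324,-.3480])-arm.read_state()['ee_pos'][:2]))
E
python3 -m pendant '[[0.0017,-0.005,0.05,0],[0,0,0.05,0],[0,0,0.03,0],[0,0,0.01,0],[0,0,0,0],[0,0,0,0],[0,0,0,0]]'
```

```text
gasket ((421.5381774902344, -219.6837158203125), (103.24784088134766, 40.505680084228516), 7.171387195587158)
  hole (array([ 0.46253451, -0.21464734]), np.float64(0.009526857145308699))
  hole (array([ 0.42112717, -0.21998293]), np.float64(0.029149155871197003))
  hole (array([ 0.37975138, -0.22508147]), np.float64(0.009852733178291643))
[ 1.89222039e-03 -5.15399331e-03 -6.73762693e-07]
clock: 13.85
ee_pos: [0.4332, -0.3489, 0.0829]
eef_rot: [-179.9, 0.1, -169.8]
wrist_force: [-0.4, -0.3, 0.1]
opening: 0.088
finger_force: 0.0
```

```bash
python3 -m pendant '[[0.001,0,0.008,0],[0,0,0.0035,0],[0,0,0,0],[0,0,0,0]]'; python3 -m pendant '[[0,0,0,0],[0,0,0,0],[0,0,0,0]]' 1 40;  python3 -m pendant '[[0,0,0,0],[0,0,-0.03,0],[0,0,-0.05,0],[0,0,-0.05,0],[0,0,-0.02,0],[0,0,0,0],[0,0,0,0],[0,0,0,0]]'; python3 - <<'E'
from h import *
c,K,T,s=cam('wrist'); cv2.imwrite('pics/w6.png',c['frame']); np.savez('w6.npz',f=c['frame'],d=c['depth'],K=K,T=T)
print(s['ee_pos'],s['eef_rot'])
E
```

```text
clock: 14.35
ee_pos: [0.4314, -0.349, 0.07]
eef_rot: [180.0, -0.0, -169.8]
wrist_force: [0.3, -0.2, 0.6]
opening: 0.0878
finger_force: 0.0
clock: 14.72
ee_pos: [0.4315, -0.3489, 0.0701]
eef_rot: [-180.0, 0.0, -169.8]
wrist_force: [-0.1, 0.7, 0.2]
opening: 0.0631
finger_force: 0.0
clock: 15.72
ee_pos: [0.4307, -0.3486, 0.2184]
eef_rot: [179.9, -0.1, -169.8]
wrist_force: [0.6, 0.4, -3.1]
opening: 0.0556
finger_force: 40.0
[ 0.43072506 -0.34858986  0.21835435] [ 1.79901800e+02 -1.41396754e-01 -1.69824845e+02]
```

View pics/w6.png

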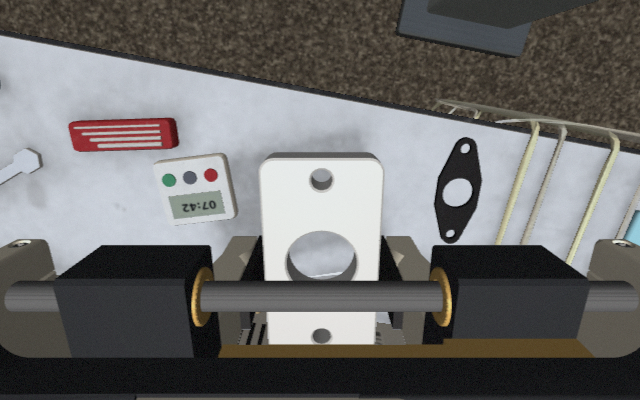

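The spacer is held level; its holes are visible at (321,179) and (321,336). Measuring it in the tool frame.

```bash
cat >> h.py <<'E'
def totool(s,p):
    M=R.from_euler('xyz',s['eef_rot'],degrees=True).as_matrix(); return M.T@(np.array(p)-s['ee_pos'])
BL=np.array([.6086,.0638]); BYAW=-2.05
E
python3 - <<'E'
from h import *
z=np.load('w6.npz');f=z['f'];K=z['K'];T=z['T']; s=arm.read_state(); zt=s['ee_pos'][2]-.054
for v in (190,205):
    m,cs=blobs(f,(0,0,v),(179,40,255),800,(258,150,385,350))
    for c in holes(m,50):
        if cv2.contourArea(c)<1500:
            q,d=circ(K,T,c,zt); print(v,totool(s,[*q,zt]).round(4),d.round(4),cv2.boundingRect(c))
g=lambda u,v: totool(s,plane(K,T,(u,v),zt)[0]).round(4)
print(g(321,179),g(321,336),g(321,258))
E
```

```text
190 [0.0415 0.0004 0.0541] 0.0111 (308, 167, 27, 25)
205 [0.0412 0.0005 0.0541] 0.0118 (308, 167, 27, 27)
[0.0416 0.0005 0.0541] [-0.0424  0.0005  0.0539] [0.0025 0.0005 0.054 ]
```

```bash
python3 -m pendant '[[-0.0091,0.0512,0,0],[-0.0091,0.0512,0,0],[-0.0091,0.0512,0,0],[-0.0091,0.0512,0,0],[-0.0091,0.0512,0,0],[-0.0091,0.0512,0,0],[-0.0091,0.0512,0,0],[-0.0091,0.0512,0,0],[0,0,0,-0.17],[0,0,0,-0.17],[0,0,0,-0.17],[0,0,0,-0.17],[0,0,0,-0.17],[0,0,0,-0.17],[0,0,0,-0.17],[0,0,0,-0.167],[0,-0.0445,0,0],[0,-0.0445,0,0],[0,-0.0445,0,0],[0,-0.0445,0,0]]'; python3 -m pendant '[[0,0,0.02,0],[0,0,0,0],[0,0,0,0],[0,0,0,0],[0,0,0,0]]'
```

```text
clock: 18.27
ee_pos: [0.6098, 0.0604, 0.2188]
eef_rot: [179.9, -0.0, -92.1]
wrist_force: [0.4, 1.3, -2.4]
opening: 0.0556
finger_force: 40.0
clock: 18.9
ee_pos: [0.6086, 0.0609, 0.201]
eef_rot: [-179.9, 0.0, -92.0]
wrist_force: [0.2, 0.2, -2.5]
opening: 0.0556
finger_force: 40.0
```

```bash
python3 -m pendant '[[-0.0023,-0.0003,0.03,0],[0,0,0.02,0],[0,0,0.004,0],[0,0,0,0],[0,0,0,0],[0,0,0,0]]'; python3 - <<'E'
from h import *
c,K,T,s=cam('wrist'); cv2.imwrite('pics/w7.png',c['frame'][130:370,200:440].repeat(2,0).repeat(2,1)); np.savez('w7.npz',f=c['frame'],d=c['depth'],K=K,T=T)
print(s['ee_pos'],s['eef_rot'])
E
```

```text
clock: 19.65
ee_pos: [0.6093, 0.0631, 0.147]
eef_rot: [-179.9, 0.0, -92.1]
wrist_force: [-0.4, 0.0, -2.7]
opening: 0.0558
finger_force: 40.0
[0.6092738  0.06309081 0.1469588 ] [-1.79923615e+02  3.11202228e-02 -9.20600271e+01]
```

View pics/w7.png

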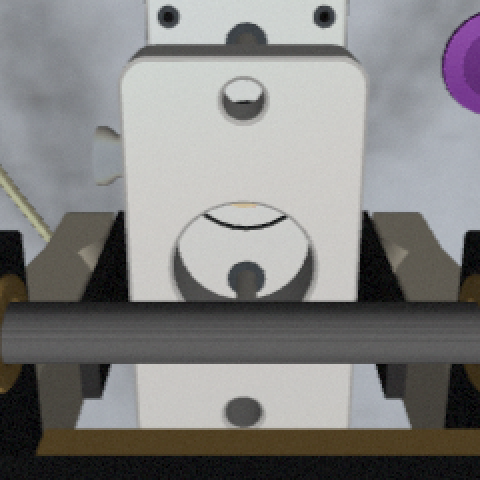

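The spacer hangs above the pins; the far hole is at crop (243,99), with the pin collars beyond at crop (246,38) and (247,277). Checking the lateral offset numerically.

```bash
python3 - <<'E'
from h import *
z=np.load('w7.npz');f=z['f'];K=z['K'];T=z['T'];s=arm.read_state(); print(K[0,2],K[1,2])
g=lambda x,y,h: plane(K,T,(x/2+200-.25,y/2+130-.25),h)[0].round(4)
print('screws',g(168,16,.024),g(324,16,.024))
zt=s['ee_pos'][2]-.054
print('holes',g(243.5,99,zt),g(243.5,411,zt),'bore edges',g(173,255,zt),g(315,255,zt)); print('collar near',g(247,277,.024),'far x',g(246,38,.024))
print('plate edges',g(121,150,zt),g(366,150,zt))
E
```

```text
321.1094823282505 193.4171873969886
screws [0.6314 0.0125 0.024 ] [0.5822 0.0143 0.024 ]
holes [0.6079 0.0221 0.0928] [0.6109 0.1059 0.0928] bore edges [0.6262 0.0602 0.0928] [0.5921 0.0614 0.0928]
collar near [0.6096 0.106  0.024 ] far x [0.607  0.0204 0.024 ]
plate edges [0.6363 0.0331 0.0928] [0.5803 0.0352 0.0928]
```

```bash
python3 -m pendant '[[0,0.0006,0,0],[0,0,0.006,0],[0,0,0.006,0],[0,0,0.005,0],[0,0,0,0],[0,0,0,0]]'
```

```text
clock: 20.45
ee_pos: [0.6084, 0.063, 0.1291]
eef_rot: [180.0, -0.0, -92.1]
wrist_force: [-0.7, 0.2, -2.0]
opening: 0.0557
finger_force: 40.0
```

```bash
python3 -m pendant '[[0,-0.0002,0.008,0],[0,0,0.008,0],[0,0,0.008,0],[0,0,0.005,0],[0,0,0.003,0],[0,0,0,0],[0,0,0,0]]'
```

```text
clock: 21.32
ee_pos: [0.6087, 0.063, 0.0973]
eef_rot: [-180.0, 0.0, -92.1]
wrist_force: [0.1, 0.6, -2.8]
opening: 0.0557
finger_force: 40.0
```

```bash
python3 -m pendant '[[0,0,0.002,0],[0,0,0.0015,0],[0,0,0,0],[0,0,0,0]]'
```

```text
clock: 21.82
ee_pos: [0.6086, 0.063, 0.0941]
eef_rot: [-180.0, 0.0, -92.1]
wrist_force: [-2.5, 2.0, 6.1]
opening: 0.0556
finger_force: 40.0
```

```bash
python3 -m pendant '[[0,0,0,0],[0,0,0,0],[0,0,-0.02,0],[0,0,-0.05,0],[0,0,-0.055,0],[0,0,0,0],[0,0,0,0],[0,0,0,0]]' 0;python3 - <<'E'
from h import *
c,K,T,s=cam('wrist'); cv2.imwrite('pics/w8.png',c['frame'][100:300,220:430].repeat(2,0).repeat(2,1)); np.savez('w8.npz',f=c['frame'],d=c['depth'],K=K,T=T)
print(s['ee_pos'],s['eef_rot'])
f=c['frame'];m,cs=blobs(f,(0,0,175),(179,40,255),800,(270,80,370,290))
for h in holes(m,30): print(circ(K,T,h,.040),cv2.boundingRect(h))
P=cloud(c,K,T)
for u,v in [(300,150),(340,150),(300,220),(340,220)]: print(P[v,u].round(4))
E
```

```text
clock: 22.82
ee_pos: [0.6079, 0.0627, 0.2171]
eef_rot: [179.9, -0.0, -92.1]
wrist_force: [0.7, 0.6, 0.3]
opening: 0.0878
finger_force: 0.0
[0.60785867 0.0627492  0.21708364] [ 1.79870283e+02 -4.61731509e-02 -9.20742354e+01]
(array([0.58319194, 0.10908259]), np.float64(0.010299891951769103)) (349, 232, 8, 15)
(array([0.60858318, 0.06409736]), np.float64(0.03305520178772208)) (298, 179, 45, 34)
(array([0.60877792, 0.06154539]), np.float64(0.023234044252106616)) (305, 172, 31, 31)
(array([0.60714555, 0.02259979]), np.float64(0.012563623129321837)) (312, 132, 17, 18)
(array([0.60639445, 0.01034638]), np.float64(0.033419434972277194)) (285, 121, 71, 11)
[0.6233 0.0297 0.0398]
[0.5914 0.0306 0.0413]
[0.6265 0.0895 0.0399]
[0.5926 0.0904 0.0408]
```

View pics/w8.png

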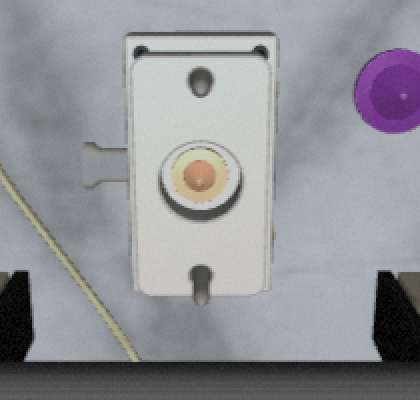

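Spacer is down flat over both pins, top at z≈40 mm, with the skimmer centred in its bore at crop (201,177). On to the gasket.

```bash
python3 -m pendant '[[0,0.0469,0,0],[0,0.0469,0,0],[0,0.0469,0,0],[0,0.0469,0,0],[0,0,0,0.176],[0,0,0,0.176],[0,0,0,0.176],[0,0,0,0.176],[0,0,0,0.176],[0,0,0,0.176],[0,0,0,0.176],[0,0,0,0.176],[0.0059,-0.0468,0,0],[0.0059,-0.0468,0,0],[0.0059,-0.0468,0,0],[0.0059,-0.0468,0,0],[0.0059,-0.0468,0,0],[0.0059,-0.0468,0,0],[0,0,0.04,0],[0,0,0.03,0]]' 0.3; python3 -m pendant '[[0,0,0.03,0],[0,0,0.02,0],[0,0,0,0],[0,0,0,0],[0,0,0,0]]';  python3 - <<'E'
from h import *
s=arm.read_state(); print(tool_shift(s,np.array([.4211,-.2199])-s['ee_pos'][:2]),s['ee_pos'],s['eef_rot'])
E
```

```text
clock: 25.38
ee_pos: [0.4204, -0.2141, 0.1466]
eef_rot: [180.0, -0.1, -172.9]
wrist_force: [-0.7, -0.7, -0.4]
opening: 0.0614
finger_force: 0.0
clock: 26.0
ee_pos: [0.422, -0.2133, 0.0994]
eef_rot: [-180.0, 0.1, -172.7]
wrist_force: [0.1, -0.3, 0.5]
opening: 0.0612
finger_force: 0.0
[ 1.69607762e-03 -6.42497393e-03 -3.04348142e-07] [ 0.42196876 -0.21331196  0.09937622] [-1.79980441e+02  8.43745275e-02 -1.72724452e+02]
```

```bash
python3 -m pendant '[[0.0017,-0.0064,0.01,0.0017],[0,0,0.01,0],[0,0,0.008,0],[0,0,0,0],[0,0,0,0],[0,0,0,0]]'
```

```text
clock: 26.75
ee_pos: [0.4207, -0.2198, 0.0708]
eef_rot: [-180.0, 0.0, -172.8]
wrist_force: [-1.2, -0.1, 0.4]
opening: 0.0615
finger_force: 0.0
```

```bash
python3 -m pendant '[[0,0,0.0036,0],[0,0,0,0],[0,0,0,0]]'; python3 -m pendant '[[0,0,0,0],[0,0,0,0],[0,0,0,0],[0,0,0,0],[0,0,0,0]]' 1 25;  python3 -m pendant '[[0,0,-0.01,0],[0,0,-0.03,0],[0,0,-0.05,0],[0,0,-0.05,0],[0,0,-0.01,0],[0,0,0,0],[0,0,0,0],[0,0,0,0]]'; python3 - <<'E'
from h import *
c,K,T,s=cam('wrist'); cv2.imwrite('pics/w9.png',c['frame'][140:400,180:460].repeat(2,0).repeat(2,1)); np.savez('w9.npz',f=c['frame'],d=c['depth'],K=K,T=T)
print(s['ee_pos'],s['eef_rot'])
E
```

```text
clock: 27.12
ee_pos: [0.4205, -0.2198, 0.0669]
eef_rot: [180.0, -0.0, -172.8]
wrist_force: [-0.1, -0.2, 0.1]
opening: 0.0613
finger_force: 0.0
clock: 27.75
ee_pos: [0.4206, -0.2198, 0.067]
eef_rot: [-180.0, 0.0, -172.8]
wrist_force: [0.3, 0.6, 0.9]
opening: 0.0391
finger_force: 25.0
clock: 28.75
ee_pos: [0.4199, -0.2198, 0.2157]
eef_rot: [180.0, -0.1, -172.8]
wrist_force: [-0.5, 1.3, -0.6]
opening: 0.0394
finger_force: 25.0
[ 0.41991812 -0.21975765  0.21567335] [ 1.79962642e+02 -1.47841911e-01 -1.72838444e+02]
```

View pics/w9.png

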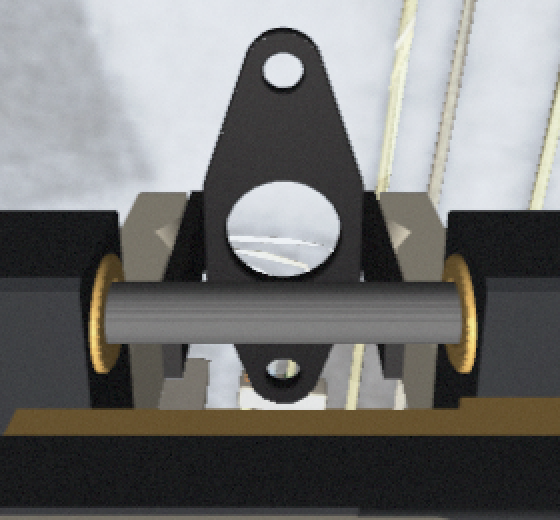

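Gasket is held; its holes are at crop (283,70) and (283,369), bore (283,228).

```bash
python3 - <<'E'
from h import *
z=np.load('w9.npz');f=z['f'];K=z['K'];T=z['T'];s=arm.read_state(); zt=s['ee_pos'][2]-.062
g=lambda x,y: totool(s,plane(K,T,(x/2+180-.25,y/2+140-.25),zt)[0]).round(4)
a,b=g(283,70),g(283,369); c=(a+b)/2; print(a,b,c,'bore edges',g(226,229),g(341,229))
M=R.from_euler('z',-92.05,degrees=True).as_matrix()@np.diag([1,-1,-1])
print('TCP target',BL-(M@c)[:2])
E
```

```text
[0.0416 0.0005 0.0621] [-0.0415  0.0005  0.0619] [5.0e-05 5.0e-04 6.2e-02] bore edges [ 0.0003 -0.0138  0.062 ] [0.0003 0.0151 0.062 ]
TCP target [0.60910147 0.06383208]
```

```bash
python3 -m pendant '[[-0.0059,0.0469,0,0],[-0.0059,0.0469,0,0],[-0.0059,0.0469,0,0],[-0.0059,0.0469,0,0],[-0.0059,0.0469,0,0],[-0.0059,0.0469,0,0],[0,0,0,-0.1763],[0,0,0,-0.1763],[0,0,0,-0.1763],[0,0,0,-0.1763],[0,0,0,-0.1763],[0,0,0,-0.1763],[0,0,0,-0.1763],[0,0,0,-0.1763],[0,-0.0472,0,0],[0,-0.0472,0,0],[0,-0.0472,0,0],[0,-0.0472,0,0],[0,0,0.02,0],[0,0,0.02,0]]'; python3 -m pendant '[[0,0,0.02,0],[0,0,0.01,0],[0,0,0,0],[0,0,0,0],[0,0,0,0]]'
```

```text
clock: 31.3
ee_pos: [0.6094, 0.0568, 0.1748]
eef_rot: [179.9, -0.0, -92.1]
wrist_force: [-0.2, 0.0, 0.1]
opening: 0.0393
finger_force: 25.0
clock: 31.92
ee_pos: [0.6096, 0.0573, 0.1479]
eef_rot: [-179.9, 0.0, -92.0]
wrist_force: [0.0, -0.4, 0.4]
opening: 0.039
finger_force: 25.0
```

```bash
python3 -m pendant '[[-0.0063,0.0009,0.003,0],[0,0,0,0],[0,0,0,0],[0,0,0,0]]'; python3 - <<'E'
from h import *
c,K,T,s=cam('wrist'); cv2.imwrite('pics/w10.png',c['frame'][130:370,200:440].repeat(2,0).repeat(2,1)); np.savez('w10.npz',f=c['frame'],d=c['depth'],K=K,T=T)
print(s['ee_pos'],s['eef_rot'])
E
```

```text
clock: 32.42
ee_pos: [0.6086, 0.0634, 0.144]
eef_rot: [-180.0, 0.0, -92.0]
wrist_force: [0.6, -0.6, -0.1]
opening: 0.0392
finger_force: 25.0
[0.60859477 0.06344636 0.14404122] [-1.79992856e+02  1.19169933e-03 -9.20162509e+01]
```

View pics/w10.png

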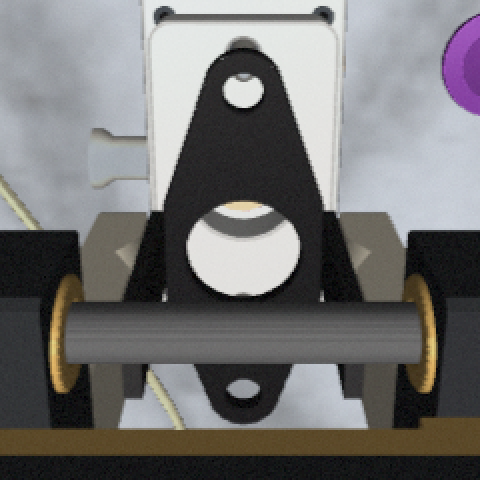

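Gasket's holes line up (far hole crop (243,91), pin beyond at (244,48)). Descending.

```bash
python3 -m pendant '[[0,0,0.006,0],[0,0,0.006,0],[0,0,0.005,0],[0,0,0.004,0],[0,0,0,0],[0,0,0,0]]';  python3 - <<'E'
from h import *
z=np.load('w10.npz');K=z['K'];T=z['T'];zt=.082
g=lambda x,y: plane(K,T,(x/2+200-.25,y/2+130-.25),zt)[0].round(4)
print(g(243.5,91),g(243.5,389))
E
```

```text
clock: 33.22
ee_pos: [0.6087, 0.0634, 0.1231]
eef_rot: [-180.0, 0.0, -92.0]
wrist_force: [-0.2, -0.5, -0.4]
opening: 0.0394
finger_force: 25.0
[0.6071 0.0226 0.082 ] [0.6101 0.1056 0.082 ]
```

```bash
python3 -m pendant '[[0,0,0.006,0],[0,0,0.005,0],[0,0,0.003,0],[0,0,0,0],[0,0,0,0],[0,0,0,0]]'; python3 -m pendant '[[0,0,0.0015,0],[0,0,0.001,0],[0,0,0,0],[0,0,0,0]]'
```

```text
clock: 33.98
ee_pos: [0.6087, 0.0635, 0.1092]
eef_rot: [-180.0, 0.0, -92.0]
wrist_force: [-0.2, -0.4, -0.6]
opening: 0.039
finger_force: 25.0
clock: 34.48
ee_pos: [0.6086, 0.0635, 0.107]
eef_rot: [-180.0, 0.0, -92.0]
wrist_force: [-1.9, -0.5, 5.0]
opening: 0.0391
finger_force: 25.0
```

```bash
python3 -m pendant '[[0,0,0,0],[0,0,0,0],[0,0,-0.02,0],[0,0,-0.05,0],[0,0,-0.04,0],[0.0115,0.0428,0,0],[0.0115,0.0428,0,0],[0.0115,0.0428,0,0],[0.0115,0.0428,0,0],[0,0,0,0],[0,0,0,0],[0,0,0,0]]' 0.4; python3 - <<'E'
from h import *
c,K,T,s=cam('wrist'); cv2.imwrite('pics/w11.png',c['frame'][90:340,180:460].repeat(2,0).repeat(2,1)); np.savez('w11.npz',f=c['frame'],d=c['depth'],K=K,T=T)
print(s['ee_pos'],s['eef_rot'])
c,K,T,s=cam('scene'); cv2.imwrite('pics/s11.png',c['frame'])
E
```

```text
clock: 35.98
ee_pos: [0.4367, 0.0238, 0.2164]
eef_rot: [-180.0, -0.0, -92.0]
wrist_force: [0.5, -0.3, 0.6]
opening: 0.0525
finger_force: 0.0
[0.43666394 0.0238173  0.2164362 ] [-1.79990182e+02 -4.70852689e-04 -9.20256448e+01]
```

View pics/w11.png

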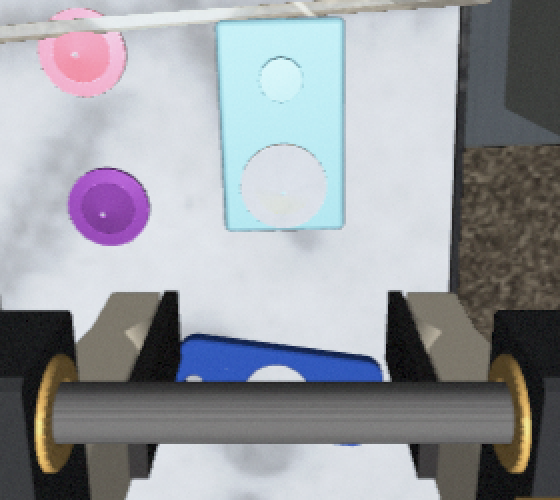

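Sampler sits at crop (283,186), beside the empty post (281,79); pink (82,52) and purple (109,206) stay clear. That was my 14th picture, so from here I go by numbers only.

```bash
python3 - <<'E'
from h import *
z=np.load('w11.npz');f=z['f'];K=z['K'];T=z['T'];s=arm.read_state()
m,cs=blobs(f,(80,38,60),(105,255,255),60,(285,95,360,208))
for c in holes(m,200): print(circ(K,T,c,.0205),cv2.boundingRect(c))
g=lambda x,y,h: plane(K,T,(x/2+180-.25,y/2+90-.25),h)[0].round(4)
print('samp',g(283.5,186,.0205),'post',g(281,79,.017),'purple',g(110,206,.0035))
q=g(283.5,186,.0205)[:2]; print(tool_shift(s,q-s['ee_pos'][:2]))
E
```

```text
(array([0.4366786 , 0.02384234]), np.float64(0.03891742837830115)) (299, 161, 45, 44)
samp [0.4365 0.0238 0.0205] post [ 0.4359 -0.0223  0.017 ] purple [0.5183 0.0353 0.0035]
[-1.14930490e-04 -7.05192227e-05 -7.81853969e-08]
```

```bash
python3 -m pendant '[[0,0,0.05,0],[0,0,0.05,0],[0,0,0.02,0],[0,0,0.005,0],[0,0,0,0],[0,0,0,0],[0,0,0,0]]'
```

```text
clock: 36.95
ee_pos: [0.4364, 0.0238, 0.0923]
eef_rot: [-179.9, 0.1, -92.0]
wrist_force: [-0.5, 0.2, -0.9]
opening: 0.053
finger_force: 0.0
```

```bash
python3 -m pendant '[[0,0,0.005,0],[0,0,0.003,0],[0,0,0,0],[0,0,0,0],[0,0,0,0]]'; python3 -m pendant '[[0,0,0,0],[0,0,0,0],[0,0,0,0],[0,0,0,0]]' 1 25
```

```text
clock: 37.58
ee_pos: [0.4359, 0.0235, 0.0835]
eef_rot: [-180.0, 0.0, -92.0]
wrist_force: [0.8, -0.1, -0.4]
opening: 0.0527
finger_force: 0.0
clock: 38.08
ee_pos: [0.4358, 0.0235, 0.0835]
eef_rot: [-180.0, 0.0, -92.0]
wrist_force: [0.6, -1.1, 0.4]
opening: 0.0351
finger_force: 25.0
```

```bash
python3 -m pendant '[[0,0,-0.01,0],[0,0,-0.03,0],[0,0,-0.05,0],[0,0,-0.04,0],[-0.0115,-0.0428,0,0],[-0.0115,-0.0428,0,0],[-0.0115,-0.0428,0,0],[-0.0115,-0.0428,0,0],[0,0,0,0],[0,0,0,0],[0,0,0,0]]'; python3 - <<'E'
from h import *
c,K,T,s=cam('wrist'); np.savez('w12.npz',f=c['frame'],d=c['depth'],K=K,T=T); f=c['frame']
print(s['ee_pos'],s['eef_rot'])
P=cloud(c,K,T)
M=R.from_euler('xyz',s['eef_rot'],degrees=True).as_matrix()
Q=(P-s['ee_pos'])@M
# held cone: points near flange height in tool frame
k=(abs(Q[...,0])<.022)&(abs(Q[...,1])<.022)&(Q[...,2]>.045)&(Q[...,2]<.075)
q=Q[k]; print('cone pts',len(q),q.min(0).round(4),q.max(0).round(4))
kk=k&(Q[...,2]>.059); m=(kk*255).astype(np.uint8); pts=np.argwhere(kk); print('flange z med',np.median(Q[kk][:,2]),Q[kk][:,:2].min(0),Q[kk][:,:2].max(0))
# gasket top dark region heights and far pin hole
hsv=cv2.cvtColor(f,cv2.COLOR_BGR2HSV); dk=(hsv[...,2]<70)&(abs(P[...,0]-.6086)<.018)&(abs(P[...,1]-.0638)<.055)&(P[...,2]<.06)
print('gasket z',np.median(P[dk][:,2]),dk.sum(),P[dk].min(0),P[dk].max(0))
for y0,y1 in((.01,.035),(.035,.045),(.08,.095)):
    a=dk&(P[...,1]>y0)&(P[...,1]<y1); print(y0,a.sum(),np.median(P[a],0).round(4) if a.any() else '')
E
```

```text
clock: 39.45
ee_pos: [0.6078, 0.0632, 0.214]
eef_rot: [-180.0, 0.0, -92.0]
wrist_force: [-0.2, 0.1, -0.2]
opening: 0.0353
finger_force: 24.9
[0.60777262 0.0632006  0.21397153] [-1.79994373e+02  8.83457053e-03 -9.20209514e+01]
cone pts 4465 [-0.0161 -0.022   0.0451] [0.0188 0.022  0.0666]
flange z med 0.06214072801978561 [-0.01614225 -0.02179063] [0.01882937 0.02187515]
gasket z 0.04582076782737471 2354 [0.5906002  0.01302145 0.02467087] [0.62657249 0.08833184 0.04791971]
0.01 614 [0.6077 0.0277 0.0459]
0.035 501 [0.6081 0.0403 0.0458]
0.08 308 [0.6087 0.083  0.0458]
```

```bash
python3 -m pendant '[[-0.0005,-0.0008,0.04,0],[0,0,0.03,0],[0,0,0.018,0],[0,0,0.01,0],[0,0,0,0],[0,0,0,0],[0,0,0,0]]'
```

```text
clock: 40.38
ee_pos: [0.6098, 0.0641, 0.1164]
eef_rot: [-179.9, 0.0, -92.0]
wrist_force: [-0.5, 0.9, -0.2]
opening: 0.0351
finger_force: 24.9
```

```bash
python3 -m pendant '[[0,0.0003,0.002,0],[0,0,0.001,0],[0,0,0,0],[0,0,0,0],[0,0,0,0]]'
```

```text
clock: 41.0
ee_pos: [0.6091, 0.0639, 0.1125]
eef_rot: [-180.0, -0.0, -92.0]
wrist_force: [0.3, -0.1, 0.1]
opening: 0.0348
finger_force: 24.9
```

```bash
python3 -m pendant '[[0,0.0003,0.0012,0],[0,0,0,0],[0,0,0,0],[0,0,0,0]]'
```

```text
clock: 41.5
ee_pos: [0.6091, 0.064, 0.1118]
eef_rot: [-180.0, 0.0, -92.0]
wrist_force: [-2.0, -0.2, 5.0]
opening: 0.0352
finger_force: 25.1
```

```bash
python3 -m pendant '[[0,0,0,0],[0,0,0,0],[0,0,0,0],[0,0,-0.02,0],[0,0,-0.05,0],[0,0,-0.035,0],[0,0,0,0],[0,0,0,0],[0,0,0,0]]' 0.4; python3 - <<'E'
from h import *
c,K,T,s=cam('wrist'); np.savez('w13.npz',f=c['frame'],d=c['depth'],K=K,T=T); f=c['frame']
print(s['ee_pos'],s['eef_rot'])
P=cloud(c,K,T); hsv=cv2.cvtColor(f,cv2.COLOR_BGR2HSV)
near=(np.hypot(P[...,0]-.6088,P[...,1]-.0638)<.025)&(P[...,2]<.075)&(P[...,2]>.043)
br=((near)&(hsv[...,2]>110)).astype(np.uint8)*255
br=cv2.morphologyEx(br,cv2.MORPH_OPEN,np.ones((3,3)))
cs=max(cv2.findContours(br,cv2.RETR_EXTERNAL,cv2.CHAIN_APPROX_NONE)[0],key=cv2.contourArea)
print(circ(K,T,cs,.0485),cv2.boundingRect(cs))
for u in range(-18,19,6): print(u,[P[int(v),321+u,2].round(4) for v in range(160,215,6)])
ap=P[near]; i=ap[:,2].argmax(); print('apex',ap[i])
ring=P[near&(np.hypot(P[...,0]-.6088,P[...,1]-.0638)<.018)&(np.hypot(P[...,0]-.6088,P[...,1]-.0638)>.0145)]
A=np.c_[ring[:,:2]-[.6088,.0638],np.ones(len(ring))]; print('ring plane',np.linalg.lstsq(A,ring[:,2],rcond=None)[0],len(ring))
E
```

```text
clock: 42.62
ee_pos: [0.6082, 0.0637, 0.215]
eef_rot: [179.9, -0.0, -92.0]
wrist_force: [-0.3, -0.4, -0.7]
opening: 0.0525
finger_force: 0.0
[0.60816955 0.0637202  0.21496703] [ 1.79879465e+02 -4.25564540e-02 -9.20337965e+01]
(array([0.60925951, 0.06447292]), np.float64(0.0377345212570796)) (296, 171, 48, 46)
-18 [np.float64(0.0456), np.float64(0.0464), np.float64(0.0459), np.float64(0.0496), np.float64(0.0503), np.float64(0.0499), np.float64(0.0491), np.float64(0.0492), np.float64(0.0489), np.float64(0.0449)]
-12 [np.float64(0.0458), np.float64(0.0457), np.float64(0.0459), np.float64(0.05), np.float64(0.0494), np.float64(0.053), np.float64(0.0527), np.float64(0.0518), np.float64(0.0485), np.float64(0.0449)]
-6 [np.float64(0.0464), np.float64(0.046), np.float64(0.0492), np.float64(0.0496), np.float64(0.0526), np.float64(0.0553), np.float64(0.0573), np.float64(0.0549), np.float64(0.05), np.float64(0.0503)]
0 [np.float64(0.0449), np.float64(0.0449), np.float64(0.0499), np.float64(0.0488), np.float64(0.0514), np.float64(0.0563), np.float64(0.0593), np.float64(0.0573), np.float64(0.0509), np.float64(0.0499)]
6 [np.float64(0.0452), np.float64(0.0456), np.float64(0.0492), np.float64(0.0498), np.float64(0.0511), np.float64(0.0559), np.float64(0.0559), np.float64(0.0542), np.float64(0.0495), np.float64(0.0498)]
12 [np.float64(0.0458), np.float64(0.045), np.float64(0.046), np.float64(0.0496), np.float64(0.0489), np.float64(0.0517), np.float64(0.0526), np.float64(0.0498), np.float64(0.0495), np.float64(0.0466)]
18 [np.float64(0.0445), np.float64(0.046), np.float64(0.0459), np.float64(0.0449), np.float64(0.0499), np.float64(0.0485), np.float64(0.0498), np.float64(0.0501), np.float64(0.0456), np.float64(0.0449)]
apex [0.60806399 0.06335958 0.06036182]
ring plane [-0.00127083 -0.00037307  0.04958156] 542
```

```bash
python3 -m pendant '[[-0.0165,0.0419,0,0],[-0.0165,0.0419,0,0],[-0.0165,0.0419,0,0],[-0.0165,0.0419,0,0],[0,0,0,-0.1775],[0,0,0,-0.1775],[0,0,0,-0.1775],[0,0,0,-0.1775],[0,0,0,-0.1775],[0,0,0,-0.1775],[0,0,0,-0.1775],[0,0,0,-0.1775],[0,0,0,0],[0,0,0,0],[0,0,0,0]]' 0; python3 - <<'E'
from h import *
c,K,T,s=cam('wrist'); np.savez('w14.npz',f=c['frame'],d=c['depth'],K=K,T=T); f=c['frame']
print(s['ee_pos'],s['eef_rot'])
m,cs=blobs(f,(105,120,50),(130,255,255),500,(200,80,440,245))
for x in cs: p=plane(K,T,x[:,0],.008)[:,:2]; print(cv2.boundingRect(x),cv2.minAreaRect((p*1000).astype(np.float32)))
for x in holes(m,15): print('hole',circ(K,T,x,.008),cv2.boundingRect(x))
# tall or steel things near the fingers
P=cloud(c,K,T); k=(P[...,2]>.004)&(P[...,2]<.07)&(np.hypot(P[...,0]-.443,P[...,1]-.135)<.12)
n,l,st,ce=cv2.connectedComponentsWithStats(k.astype(np.uint8))
for i in range(1,n):
    if st[i,4]>60: q=P[l==i]; print(st[i],q.min(0).round(3),q.max(0).round(3))
E
```

```text
clock: 44.55
ee_pos: [0.4436, 0.1358, 0.2161]
eef_rot: [180.0, 0.0, -10.8]
wrist_force: [1.1, 0.3, 0.3]
opening: 0.0877
finger_force: 0.0
[0.44356919 0.13576251 0.21612587] [ 1.79988251e+02  9.96415550e-03 -1.07917794e+01]
(293, 121, 56, 111) ((444.5181884765625, 136.03695678710938), (49.24433517456055, 103.52257537841797), 79.25944519042969)
(302, 160, 39, 36) ((445.3506164550781, 135.94285583496094), (33.45263671875, 33.47488784790039), 34.45328903198242)
hole (array([0.40402715, 0.14343455]), np.float64(0.00963718588136594)) (316, 216, 12, 11)
hole (array([0.44518996, 0.13588575]), np.float64(0.03334495364740726)) (302, 160, 39, 36)
hole (array([0.48581548, 0.12824444]), np.float64(0.010357309313984677)) (315, 126, 13, 13)
[399  64  32  32 478] [0.5   0.03  0.004] [0.528 0.055 0.013]
[ 293  121   57  111 4890] [0.39  0.104 0.004] [0.498 0.168 0.012]
[ 415  132   45   66 2321] [0.409 0.015 0.004] [0.465 0.049 0.02 ]
[190 152   9  50 165] [0.446 0.245 0.004] [0.49  0.255 0.011]
```

```bash
python3 -m pendant '[[0.0013,-0.0003,0.05,-0.0035],[0,0,0.05,0],[0,0,0.03,0],[0,0,0.008,0],[0,0,0,0],[0,0,0,0],[0,0,0,0]]'
```

```text
clock: 45.48
ee_pos: [0.4455, 0.1363, 0.0794]
eef_rot: [-179.9, -0.1, -10.5]
wrist_force: [0.5, 0.4, 0.5]
opening: 0.0877
finger_force: 0.0
```

```bash
python3 -m pendant '[[0,0,0.006,0],[0,0,0.004,0],[0,0,0,0],[0,0,0,0],[0,0,0,0]]'; python3 -m pendant '[[0,0,0,0],[0,0,0,0],[0,0,0,0],[0,0,0,0],[0,0,0,0],[0,0,0,0]]' 1 30
```

```text
clock: 46.1
ee_pos: [0.445, 0.1359, 0.0683]
eef_rot: [180.0, -0.0, -10.5]
wrist_force: [0.1, -0.9, 0.3]
opening: 0.0875
finger_force: 0.0
clock: 46.85
ee_pos: [0.445, 0.1359, 0.0683]
eef_rot: [-180.0, -0.0, -10.5]
wrist_force: [0.4, -0.1, -0.7]
opening: 0.0492
finger_force: 30.0
```

```bash
python3 -m pendant '[[0,0,-0.01,0],[0,0,-0.04,0],[0,0,-0.05,0],[0,0,-0.05,0],[0,0,0,0.178],[0,0,0,0.178],[0,0,0,0.178],[0,0,0,0.178],[0,0,0,0.178],[0,0,0,0.178],[0,0,0,0.178],[0,0,0,0.177],[0.0166,-0.0415,0,0],[0.0166,-0.0415,0,0],[0.0166,-0.0415,0,0],[0.0166,-0.0415,0,0],[0,0,0.03,0],[0,0,0,0],[0,0,0,0],[0,0,0,0]]'; python3 - <<'E'
from h import *
c,K,T,s=cam('wrist'); np.savez('w15.npz',f=c['frame'],d=c['depth'],K=K,T=T); f=c['frame']
print(s['ee_pos'],s['eef_rot']); zt=s['ee_pos'][2]-.0683+.008
m,cs=blobs(f,(105,100,30),(130,255,255),300,(240,120,400,360))
for x in cs: print(cv2.boundingRect(x))
h,_=cv2.findContours(m,cv2.RETR_CCOMP,cv2.CHAIN_APPROX_NONE)[0],0
for x in holes(m,60):
    q,d=circ(K,T,x,zt); print('hole',q.round(4),d.round(4),totool(s,[*q,zt]).round(4),cv2.boundingRect(x))
P=cloud(c,K,T); k=m>0; A=P[k]; A=A[abs(A[:,2]-zt)<.01]; print('plane',np.linalg.lstsq(np.c_[A[:,:2]-A[:,:2].mean(0),np.ones(len(A))],A[:,2],rcond=None)[0].round(4),zt)
E
```

```text
clock: 49.35
ee_pos: [0.6088, 0.0642, 0.1899]
eef_rot: [-179.9, 0.0, -91.9]
wrist_force: [0.2, 0.5, -0.6]
opening: 0.0494
finger_force: 30.0
[0.60878767 0.06422147 0.18991104] [-1.79882485e+02  3.98656161e-02 -9.19426676e+01]
(268, 153, 107, 128)
(275, 312, 93, 31)
hole [0.6105 0.1049] 0.0068 [-0.0407 -0.0002  0.0603] (313, 320, 17, 9)
hole [0.6076 0.0227] 0.0087 [ 0.0416 -0.0001  0.0603] (311, 166, 21, 18)
plane [ 0.0017 -0.0008  0.1302] 0.12961104369543916
```

```bash
python3 -m pendant '[[0.0005,0.0002,0.03,0.002],[0,0,0.015,0],[0,0,0.005,0],[0,0,0,0],[0,0,0,0],[0,0,0,0]]'; python3 - <<'E'
from h import *
c,K,T,s=cam('wrist'); np.savez('w16.npz',f=c['frame'],d=c['depth'],K=K,T=T); f=c['frame']
print(s['ee_pos'],s['eef_rot']); zt=s['ee_pos'][2]-.0683+.008
m,cs=blobs(f,(105,100,30),(130,255,255),300,(240,120,400,360))
P=plane(K,T,np.vstack([x[:,0] for x in cs[:2]]),zt)[:,:2].astype(np.float32)*1000
print(cv2.minAreaRect(P))
E
```

```text
clock: 50.15
ee_pos: [0.6086, 0.0633, 0.1389]
eef_rot: [-179.9, 0.0, -92.1]
wrist_force: [-1.7, 1.0, -1.4]
opening: 0.0498
finger_force: 30.0
[0.6086413  0.06334996 0.13894679] [-1.79941915e+02  2.44915517e-02 -9.21035113e+01]
((608.7948608398438, 63.669490814208984), (104.10786437988281, 50.57700729370117), 87.93898010253906)
```

```bash
python3 -m pendant '[[0,0,0.005,0],[0,0,0.005,0],[0,0,0.004,0],[0,0,0,0],[0,0,0,0],[0,0,0,0]]'
```

```text
clock: 50.95
ee_pos: [0.6084, 0.0633, 0.1244]
eef_rot: [-180.0, 0.0, -92.1]
wrist_force: [0.1, 0.2, -0.1]
opening: 0.0494
finger_force: 30.0
```

```bash
python3 -m pendant '[[0,0,0.004,0],[0,0,0.002,0],[0,0,0.001,0],[0,0,0,0],[0,0,0,0],[0,0,0,0]]'; python3 -m pendant '[[0,0,0.001,0],[0,0,0,0],[0,0,0,0],[0,0,0,0]]'
```

```text
clock: 51.7
ee_pos: [0.6084, 0.0632, 0.1174]
eef_rot: [-180.0, 0.0, -92.1]
wrist_force: [-0.9, 0.3, 0.8]
opening: 0.0495
finger_force: 30.0
clock: 52.2
ee_pos: [0.6084, 0.0632, 0.1171]
eef_rot: [-180.0, 0.0, -92.1]
wrist_force: [-3.3, -0.2, 8.4]
opening: 0.0493
finger_force: 30.0
```

Contact at the expected height. Release, back off and check numerically.

```bash
python3 -m pendant '[[0,0,0,0],[0,0,0,0],[0,0,0,0],[0,0,-0.02,0],[0,0,-0.05,0],[0,0,-0.03,0],[0,0,0,0],[0,0,0,0],[0,0,0,0],[0,0,0,0]]' 0.2; python3 - <<'E'
from h import *
c,K,T,s=cam('wrist'); f=c['frame']
print(s['ee_pos'],s['eef_rot'])
m,cs=blobs(f,(105,100,30),(130,255,255),300,(230,60,410,300)); x=cs[0]
p=plane(K,T,x[:,0],.0565)[:,:2]; print(cv2.minAreaRect((p*1000).astype(np.float32)))
for h in holes(m,20): print(circ(K,T,h,.0565),cv2.boundingRect(h))
P=cloud(c,K,T); A=P[(m>0)&(abs(P[...,2]-.0565)<.006)]; print('plane',np.linalg.lstsq(np.c_[A[:,:2]-[.6086,.0638],np.ones(len(A))],A[:,2],rcond=None)[0].round(4),len(A))
k=(np.hypot(P[...,0]-.6086,P[...,1]-.0638)<.014); B=P[k]; print('apex z',np.nanpercentile(B[:,2],[50,90,98]))
# bystanders from scene camera
c,K,T,s=cam('scene'); P=cloud(c,K,T); z=np.load('scene0.npz'); P0=cloud({'depth':z['d']},z['K'],z['T'])
for n,(u,v) in dict(loupe=(258,191),vial=(232,211)).items(): print(n,P[v,u].round(3),P0[v,u].round(3))
E
```

```text
clock: 53.45
ee_pos: [0.608, 0.0631, 0.2152]
eef_rot: [179.9, -0.0, -92.1]
wrist_force: [-0.2, -0.1, 0.1]
opening: 0.0704
finger_force: 0.0
[0.6080028  0.06311612 0.21523927] [ 1.79908542e+02 -4.09635433e-02 -9.21103301e+01]
((608.5250244140625, 63.84019088745117), (103.89228820800781, 49.30152130126953), 87.81092071533203)
(array([0.61006812, 0.10694252]), np.float64(0.0104439160676712)) (315, 241, 12, 14)
(array([0.60851155, 0.06330489]), np.float64(0.03264647622021092)) (298, 176, 45, 40)
(array([0.6069848 , 0.02189164]), np.float64(0.009529249068374386)) (313, 136, 15, 14)
plane [ 0.0047 -0.0022  0.0577] 6542
apex z [0.05211217 0.05688369 0.05886392]
loupe [0.759 0.009 0.03 ] [0.76  0.009 0.029]
vial [0.751 0.108 0.044] [0.753 0.106 0.041]
```

```bash
python3 -c "
from workcell import arm; print(arm.hand_in())"
```

```text
the job is handed in; nothing more can be done
None
```

The stack is built and handed in at 53 s of the 122 s allowed: skimmer, spacer, gasket, sampler and retaining plate are each centred on the block to about 1 mm and flat by my camera measurements, everything is released, the loupe and vial are where they were, and I kept clear of the forceps but did not re-measure them; the hand-in returned no verdict.

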